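# Bolt the culture carrier shut against its spring catch

### The job

Bolt the white culture carrier shut for transport. Press the yellow spring catch down with one fingertip and, keeping it down, push the red thumb piece with the other fingertip until the steel bolt is fully home in its keeper; then take the hand away so that the catch springs back up and locks the bolt. Force, grip and lift nothing, and leave the dish, the vial and the other things on the bench where they stand.

Things in the scene. Friction and masses are not known exactly. Their poses are not given: they have to be found in the camera images.
- carrier: white box with blue corners, 240 (x) x 380 (y) x 130 mm high, immovable on the bench; origin at the centre of its underside, z up. On its flat top lie side by side, along its y, a yellow catch paddle (middle at carrier x -30, y -10 mm) and a steel bolt (axis at x +30 mm) that slides to +y. No part of the fixture but the red thumb piece rises above the paddle.
- catch_top (a point): centre of the flat top of the yellow catch paddle, 28 mm above the carrier's top with the catch up. The paddle is 30 mm wide (carrier x) and 90 mm long (carrier y, 45 mm either way from here); it moves straight down and up, and a fingertip may slide along it while pressing. Axes as the carrier's.
- catch (a joint): how far the catch is pressed, m: 0 up, 0.010 down on a hard stop. Spring 2.4 N at first, 5.4 N fully down. Its nose blocks a lug on the bolt until 6 mm down (press 7 to 10 mm). Let go too early it stays part way down under the lug; it springs back to 0, locking the bolt, only once the bolt is past 27 mm.
- thumb_face (a point): centre, 28 mm above the carrier's top, of the red thumb piece's pushing face (it looks to carrier -y). The piece is 32 mm wide (x), 12 mm thick (to +y of here), its top 45 mm above the carrier's top, and moves with the bolt. The bolt bar below is 20 mm wide, its top 11 mm above the carrier's top: 7 mm under the fully pressed paddle. 60 mm in x from the paddle's middle.
- keeper (a point): mouth of the aluminium keeper, at the height of the bolt's middle. The keeper reaches 26 mm on to carrier +y and stands 18 mm above the carrier's top; two like guides, 8 mm long, straddle the bolt up to 40 mm before it. Axes as the carrier's.
- bolt (a joint): how far the bolt is pushed to its keeper (carrier +y), m: starts at 0 to 0.004, has free play to 0.006 with the catch up, fully home at a hard stop at 0.030. It takes about 2 N to slide and stays where it is left.
- dish: clear flat culture dish, 60 mm across, 16 mm high, standing loose on the hinge end of the carrier's lid; origin at the centre of its underside
- vial: small amber jar with a blue cap, 28 mm across, 50 mm high, standing loose on the keeper end of the carrier's top; origin at the centre of its underside
- tube_rack: grey tube rack, 80 x 80 x 50 mm, loose on the bench; origin at the centre of its underside
- tip_box: clear box with a yellow lid, 85 x 85 x 56 mm, loose on the bench; origin at the centre of its underside
- timer: small white bench timer, 30 x 80 x 70 mm high, loose on the bench; origin at the centre of its underside
- media_bottle: bottle with a blue cap, 60 mm across, 120 mm high, loose on the bench; origin at the centre of its underside

How it is judged:
By the outcome, as a careful person would: the job done as asked, in the order asked, and still so for the second after the job is handed in, with the robot touching nothing.
It also fails if it takes over 35 s, if anything falls off the work surface, if the arm or the gripper's body presses on something with over 40 N, if the wrist force passes 120 N, or if a joint passes its speed limit or range.

### The arm

A 6-joint arm with a two-finger parallel gripper is mounted at the origin on the work surface. World frame = base frame: x ahead of the robot, y to its left, z up, the work surface at z = 0. Lengths are in m, angles in rad, forces in N, time in s.
With the tool pointing down it reaches from about 0.35 to 0.925 m from the base axis. Payload 6.4 kg.
Tool frame: the origin (TCP) lies midway between the tips of the shut fingers; the grasp point (between the pads) lies arm.tcp_to_grasp behind it (arm.tcp_to_grasp is the distance from the TCP to the grasp point, in m); z points along the fingers, y is the line along which they close (so a half turn about z gives the same grasp; the last joint's range is limited). The gripper opens to 94 mm and grips with 3 to 60 N. Pads are 16 mm wide; open, the fingers measure 119 mm over their backs; the gripper's body (75 mm by 177 mm) begins 78 mm behind the grasp point.
Start: joints at [-1.431, 0.245, 1.558, -0, 1.339, -0.174], TCP at [0.201, -0.618, 0.205] pointing down, gripper open.
Joint ranges: [-3.13, 3.13], [-1.02, 2.26], [0.13, 2.54], [-0.95, 4.09], [0.21, 2.88], [-2.74, 2.74]. Speed limits (rad/s): [2.57, 2.57, 3.14, 3.14, 3.14, 3.14].

### API

Orientations are given as a unit quaternion [x, y, z, w].
In Python, from workcell import arm gives the robot as it stands.
- The arm moves only by the shell command python3 -m handwheel 'ROWS' [OPENING] [FORCE]. ROWS is JSON, a list of rows, each an object of numbers: "tx", "ty", "tz": the shift along the tool's x, y, z in units of 50 mm (1.0 is 50 mm); "roll": the turn about the tool's z in degrees. In form: [{"tx": .., "ty": .., "tz": .., "roll": ..}, ...]. A call has 1 to 5 rows; each row is the pose to reach, as a shift and turn from the pose commanded when the call began, along the tool's axes at that moment; what a row does not reach only later rows make up. A row lasts 1/8 s, in which the tool goes at most 62.5 mm and 10.7 degrees, less where a joint would pass 70% of its speed; a pose out of reach is approached as far as the arm can. A call with a gripper value outside its range is refused whole. OPENING is the opening, from -1 (shut) to 1 (fully open), so that 0 is half open, set as the call begins (- or left out, the last holds). The fingers move at their own pace and stop on an object; FORCE is the grip in N (left out, the last holds). Time passes only in rows, so rows that repeat a pose let the fingers close. It gives the time, the measured TCP pose, the force, the opening and the grip force at its end, in the units of the state.
- arm.get_obs(): the state, without advancing time (a new reading comes with each control period).
- arm.grab_frame(name): name is "scene" or "side" or "wrist"; returns (picture, depth): 420x560x3 uint8, red, green, blue; 420x560 float32, m along the optical axis (not along the pixel's ray), 0 where there is no reading.
- arm.camera_params(name): a dict with "fov_y" (degrees; the focal length in pixels is half the picture's height over the tangent of half this angle, whatever the lens; pixels are square), "cx", "cy" (the principal point, pixels), "origin" and "rotation" of the camera in the world. Camera axes: x right, y down, z forward; pixel columns grow to the right and rows downward; lengths in m; the calibration is good to about 2 mm. A picture is of the moment at which its call begins: read the wrist's pose just before it. camera_params takes no time and is no camera call; for the wrist camera it gives the pose at the moment of the call.
- arm.sign_off(): hands the job in; it is judged then, once.
The state is a dict: "time_s": time; "qpos": joint angles; "dq": joint speeds; "joint_torque": joint torques, N m; "tool_pos": TCP position; "tcp_rot": TCP orientation; "wrist_force": force on the tool from outside, world axes, zero at the start; "moment": the same for the moment, N m; "grip_width": opening from 0.0 (shut) to 1.0 (fully open); "grip_force": force on a finger pad.
Only numpy, scipy, OpenCV 4.12 (cv2) and the standard library are available. Lean on these libraries where they do the work, as an engineer would, in place of code of your own. Each camera call takes 0.05 s, during which the arm holds its last target. There are 200 camera calls.

## Working session

There is one attempt and no reset: what is moved stays moved. The work goes in short steps, Python scripts to look and compute and a shell command to move; the robot and the scene stay as the last step left them, time stands still between calls to the robot, and variables do not carry over. Pictures are saved under pics/ and viewed, at most 10 in all, crops included, and the job is handed in when it is done.

```bash
mkdir -p pics
cat > h.py <<'E'
import numpy as np,cv2
from workcell import arm
def grab(n):
    p=arm.camera_params(n); im,d=arm.grab_frame(n); return p,im,d
def pts(p,d):
    h,w=d.shape; f=h/2/np.tan(np.radians(p['fov_y'])/2)
    u,v=np.meshgrid(np.arange(w),np.arange(h))
    c=np.stack([(u-p['cx'])/f*d,(v-p['cy'])/f*d,d],-1)
    return c@np.array(p['rotation']).T+np.array(p['origin'])
def save(n,im): cv2.imwrite('pics/'+n+'.png',im[:,:,::-1])
E
python3 - <<'E'
from h import *
o=arm.get_obs(); print({k:np.round(v,3) for k,v in o.items()}, arm.tcp_to_grasp)
ims=[]
for n in ['scene','side']:
    p,im,d=grab(n); save(n,im); np.savez(n,im=im,d=d,**p); print(n,p['fov_y'],p['cx'],p['cy'],np.round(p['origin'],3),np.round(p['rotation'],3).tolist(),(d>0).mean())
E
```

```text
{'time_s': np.float64(0.0), 'qpos': array([-1.431,  0.246,  1.559,  0.   ,  1.339, -0.174]), 'dq': array([-0.002,  0.001, -0.002, -0.001, -0.002, -0.   ]), 'joint_torque': array([ 2.0000e-03, -4.1583e+01, -3.1461e+01,  6.9000e-02,  3.3000e-02,
       -0.0000e+00]), 'tool_pos': array([ 0.201, -0.618,  0.204]), 'tcp_rot': array([ 0.988,  0.156,  0.   , -0.001]), 'wrist_force': array([-0.401, -0.721, -0.752]), 'moment': array([ 0.022, -0.019, -0.032]), 'grip_force': np.float64(0.0), 'grip_width': np.float64(1.003)} 0.0188
scene 45.94698043788591 279.41751840043 208.56052435689193 [1.4   0.672 0.966] [0.383, 0.813, -0.393, -0.195] 0.9954464285714286
side 52.54052423930999 271.69196943219794 209.20209075667285 [ 0.468 -1.173  0.893] [0.881, -0.031, 0.019, -0.472] 0.9961267006802721
```

View pics/scene.png

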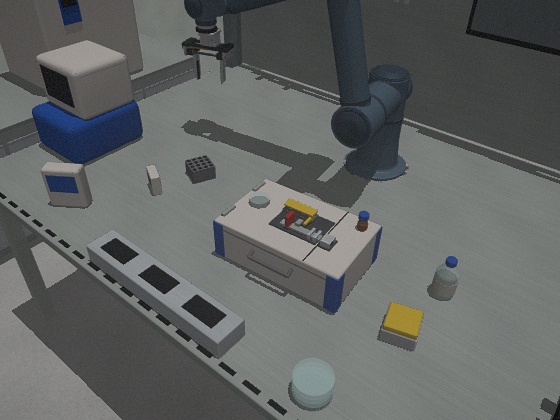

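View pics/side.png

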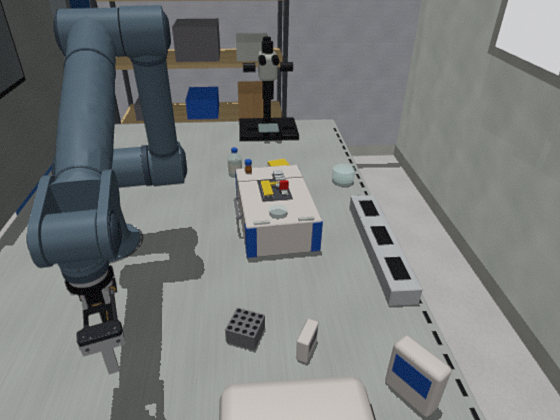

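The scene view shows the carrier's yellow paddle near (300,209), the red thumb at (290,217), the keeper at about (328,241), the vial at (363,220) and the dish at (260,200). The side view agrees, with the paddle at (267,187) and red at (284,184).

```bash
sed -i "s/@np.array(p\['rotation'\]).T/@R.from_quat(p['rotation']).as_matrix().T/; 1a from scipy.spatial.transform import Rotation as R" h.py
cat >> h.py <<'E'
def masks(im):
    hsv=cv2.cvtColor(im,cv2.COLOR_RGB2HSV); H,S,V=[hsv[...,i].astype(int) for i in range(3)]
    return dict(yellow=(abs(H-25)<6)&(S>150)&(V>70),red=((H<6)|(H>174))&(S>150)&(V>60),blue=(abs(H-115)<12)&(S>150)&(V>40))
def blobs(n,im,P,lo=12,reg=None):
    for k,m in masks(im).items():
        if reg is not None: m=m&reg
        c,l,s,_=cv2.connectedComponentsWithStats(m.astype(np.uint8))
        for i in range(1,c):
            if s[i,4]>=lo:
                q=P[l==i]; print(n,k,s[i].tolist(),'med',np.round(np.median(q,0),4),'5%',np.round(np.percentile(q,5,0),3),'95%',np.round(np.percentile(q,95,0),3))
E
python3 - <<'E'
from h import *
for n in ['scene','side']:
    z=np.load(n+'.npz'); im=z['im']; P=pts(z,z['d'])
    reg=(abs(P[...,0]-.6)<.4)&(abs(P[...,1])<.5)&(P[...,2]>-.02)&(P[...,2]<.25)
    blobs(n,im,P,reg=reg)
    t=reg&(abs(P[...,2]-.13)<.008)&(im.min(-1)>120)
    c,l,s,_=cv2.connectedComponentsWithStats(t.astype(np.uint8)); i=1+np.argmax(s[1:,4]); q=P[l==i]
    r=cv2.minAreaRect((q[:,:2]*1000).astype(np.float32)); print(n,'top',s[i],r,np.median(q[:,2]))
E
```

```text
scene yellow [284, 199, 34, 25, 258] med [0.5487 0.0733 0.1569] 5% [0.533 0.029 0.149] 95% [0.571 0.111 0.16 ]
scene yellow [383, 302, 40, 37, 951] med [0.627  0.4341 0.0553] 5% [0.587 0.398 0.049] 95% [0.661 0.469 0.058]
scene red [286, 211, 8, 7, 29] med [0.6059 0.077  0.1742] 5% [0.594 0.072 0.172] 95% [0.618 0.082 0.177]
scene blue [359, 211, 10, 6, 47] med [0.4883 0.2245 0.1795] 5% [0.477 0.215 0.178] 95% [0.498 0.235 0.182]
scene blue [447, 256, 11, 8, 58] med [0.4335 0.4542 0.1196] 5% [0.425 0.444 0.116] 95% [0.443 0.465 0.122]
scene top [ 215  179  166  100 5709] ((573.5948486328125, 79.80813598632812), (242.71205139160156, 378.6676330566406), 4.807969570159912) 0.12938250096220405
side yellow [268, 159, 21, 7, 99] med [0.6159 0.4381 0.0559] 5% [0.579 0.417 0.052] 95% [0.65  0.462 0.06 ]
side yellow [261, 180, 17, 16, 146] med [0.5467 0.0691 0.1578] 5% [0.531 0.022 0.135] 95% [0.572 0.111 0.16 ]
side red [279, 180, 9, 10, 70] med [0.6009 0.0675 0.162 ] 5% [0.59  0.064 0.146] 95% [0.615 0.074 0.176]
side blue [232, 148, 5, 5, 21] med [0.4329 0.4449 0.1189] 5% [0.425 0.437 0.111] 95% [0.441 0.458 0.121]
side blue [245, 159, 6, 6, 27] med [0.4865 0.2134 0.1789] 5% [0.477 0.206 0.171] 95% [0.494 0.226 0.181]
side blue [311, 222, 11, 29, 238] med [ 0.6923 -0.105   0.0712] 5% [ 0.68  -0.109  0.018] 95% [ 0.705 -0.101  0.119]
side blue [245, 227, 12, 31, 289] med [ 0.4835 -0.1223  0.0689] 5% [ 0.469 -0.126  0.019] 95% [ 0.497 -0.119  0.12 ]
side top [ 236  165   86   63 3059] ((572.8701171875, 73.77153015136719), (239.53140258789062, 381.59521484375), 5.022202491760254) 0.1300471535448552
```

```bash
python3 -m handwheel '[{"tx":0.8,"ty":-0.6,"tz":-0.6},{"tx":1.6,"ty":-1.3,"tz":-1.2},{"tx":2.4,"ty":-2.1,"tz":-1.7},{"tx":3.2,"ty":-2.9,"tz":-1.9},{"tx":4.0,"ty":-3.7,"tz":-1.9}]' 0
```

```text
schema error: expected keys tx, ty, tz, roll
```

```bash
python3 -m handwheel '[{"tx":0.8,"ty":-0.6,"tz":-0.6,"roll":0},{"tx":1.6,"ty":-1.3,"tz":-1.2,"roll":0},{"tx":2.4,"ty":-2.1,"tz":-1.7,"roll":0},{"tx":3.2,"ty":-2.9,"tz":-1.9,"roll":0},{"tx":4.0,"ty":-3.7,"tz":-1.9,"roll":0}]' 0
```

```text
time_s: 0.72
tool_pos: [0.3345, -0.3792, 0.3013]
tcp_rot: [0.988, 0.156, 0.0, 0.001]
wrist_force: [0.9, -0.6, 0.1]
grip_width: 0.516
grip_force: 0.0
```

```bash
python3 -m handwheel '[{"tx":0.85,"ty":-0.8,"tz":0,"roll":-8},{"tx":1.7,"ty":-1.6,"tz":0,"roll":-16},{"tx":2.55,"ty":-2.4,"tz":0,"roll":-24},{"tx":3.4,"ty":-3.2,"tz":0,"roll":-32},{"tx":4.2,"ty":-3.95,"tz":0,"roll":-40}]'
python3 - <<'E'
from h import *
o=arm.get_obs();r=R.from_quat(o['tcp_rot']).as_matrix();print(np.round(r,3).tolist())
t=np.array([.565,.03,.30]);print((r.T@(t-o['tool_pos'])/.05).round(2), 94.9-np.degrees(np.arctan2(r[1,0],r[0,0])))
E
```

```text
time_s: 1.35
tool_pos: [0.473, -0.1259, 0.3002]
tcp_rot: [0.874, 0.487, -0.0, -0.0]
wrist_force: [1.2, -0.0, -0.4]
grip_width: 0.498
grip_force: 0.0
[[0.526, 0.85, -0.0], [0.85, -0.526, 0.0], [-0.0, -0.0, -1.0]]
[ 3.62 -0.08  0.  ] 36.64332226356671
```

```bash
python3 -m handwheel '[{"tx":0.9,"ty":0,"tz":0,"roll":-8},{"tx":1.8,"ty":0,"tz":0,"roll":-16},{"tx":2.7,"ty":0,"tz":0,"roll":-24},{"tx":3.6,"ty":-0.1,"tz":0,"roll":-32},{"tx":3.6,"ty":-0.1,"tz":0,"roll":-36.6}]'
python3 - <<'E'
from h import *
p,im,d=grab('wrist'); save('w1',im); np.savez('w1',im=im,d=d,**p); print(p)
P=pts(p,d); reg=(abs(P[...,2]-.15)<.05)
blobs('w',im,P,lo=40,reg=reg)
o=arm.get_obs();r=R.from_quat(o['tcp_rot']).as_matrix();print(np.round(r,3).tolist(),o['tool_pos'])
E
```

```text
time_s: 1.98
tool_pos: [0.5641, 0.0299, 0.2996]
tcp_rot: [0.676, 0.737, -0.0, -0.001]
wrist_force: [0.1, -1.1, 0.7]
grip_width: 0.504
grip_force: 0.0
{'fov_y': 69.40499450130794, 'cx': 277.0122551430708, 'cy': 208.00448994561316, 'origin': array([0.55820352, 0.112531  , 0.47962036]), 'rotation': array([0.98909927, 0.04326908, 0.00580163, 0.1406299 ])}
w yellow [245, 121, 58, 83, 2467] med [0.5449 0.0734 0.1588] 5% [0.53  0.029 0.15 ] 95% [0.567 0.109 0.16 ]
w red [302, 156, 31, 12, 328] med [0.6017 0.0768 0.1755] 5% [0.588 0.072 0.17 ] 95% [0.615 0.081 0.177]
[[-0.087, 0.996, -0.001], [0.996, 0.087, 0.0], [0.0, -0.001, -1.0]] [0.56377969 0.02884708 0.29964523]
```

View pics/w1.png

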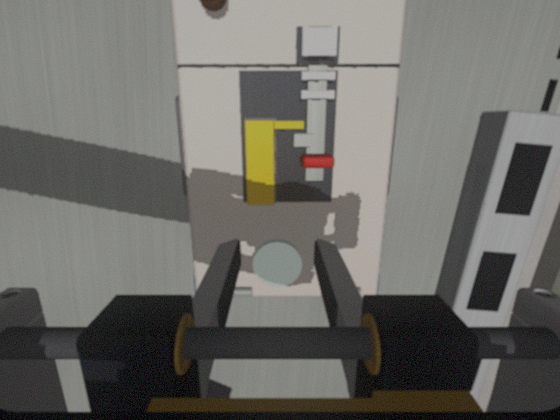

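The wrist view shows the paddle at u 245–276, v 120–204, the red thumb at (318,161), the catch nose at (290,125), the bolt lug at (303,140) and the dish at (277,263). The gripper is aligned with the carrier.

Run:
```python
from h import *
z=np.load('w1.npz'); im=z['im']; P=pts(z,z['d']); m=masks(im)
yl=m['yellow']&(abs(P[...,2]-.158)<.004)
sub=yl.copy(); sub[:, 274:]=False; sub[:132]=False
print('paddle z',np.median(P[...,2][sub]), 'red top z',np.percentile(P[...,2][m['red']],90))
# edges by row: yaw from left edge line
xs=[];ys=[]
for v in range(130,200):
    c=np.flatnonzero(yl[v]); 
    if len(c): xs.append([P[v,c[0],0],P[v,c[-1],0]]);ys.append(P[v,c[0],1])
for k in (0,1): print('edge yaw',-np.degrees(np.arctan(np.polyfit(ys,np.array(xs)[:,k],1)[0])))
a=np.radians(4.9);Rc=np.array([[np.cos(a),np.sin(a)],[-np.sin(a),np.cos(a)]])
def cf(q): return (q[:,:2]-[.573,.077])@Rc.T*1000
q=cf(P[yl]); print('paddle',np.percentile(q,[1,5,50,95,99],axis=0).round(1).tolist())
rd=m['red']&(P[...,2]>.171); q=cf(P[rd]); print('red',np.percentile(q,[1,5,50,95,99],axis=0).round(1).tolist())
o=arm.get_obs(); print('tcp',cf(np.array([o['tool_pos']])))
# finger tips in wrist depth
f=(P[...,2]>.28)&(P[...,2]<.33)&(im.max(-1)<110)
for s in (slice(0,278),slice(278,560)):
    g=np.zeros_like(f); g[:,s]=f[:,s]; q=P[g]
    if len(q): print('finger',len(q),cf(q).min(0),cf(q).max(0),q[:,2].min())
```

```text
paddle z 0.15888110857386745 red top z 0.17672716037541752
edge yaw 5.1880928836270686
edge yaw 4.82114517977318
paddle [[-44.1, -50.4], [-42.8, -46.3], [-29.9, -4.8], [-17.1, 32.7], [-16.0, 35.6]]
red [[14.4, -7.8], [15.3, -7.6], [28.8, -3.4], [42.1, 1.2], [43.1, 1.5]]
tcp [[-13.29968279 -47.18936842]]
finger 548 [-47.11523017 -53.18816431] [-34.65564769 -34.98045432] 0.30040326684444085
finger 559 [ 11.85697338 -53.29526048] [ 23.96097321 -34.78862877] 0.3003550877967325
```

```bash
python3 -m handwheel '[{"tx":0.42,"ty":0.25,"tz":0.6,"roll":0},{"tx":0.42,"ty":0.25,"tz":1.4,"roll":0},{"tx":0.42,"ty":0.25,"tz":2.1,"roll":0},{"tx":0.42,"ty":0.25,"tz":2.6,"roll":0},{"tx":0.42,"ty":0.25,"tz":2.6,"roll":0}]'
python3 - <<'E'
from h import *
p,im,d=grab('wrist'); save('w2',im); P=pts(p,d)
a=np.radians(4.9);Rc=np.array([[np.cos(a),np.sin(a)],[-np.sin(a),np.cos(a)]])
def cf(q): return (q[:,:2]-[.573,.077])@Rc.T*1000
o=arm.get_obs(); print('tcp',cf(np.array([o['tool_pos']])),o['tool_pos'],o['wrist_force'])
q=cf(P[masks(im)['red']&(P[...,2]>.171)&(P[...,2]<.18)]); print(np.percentile(q,[1,5,50,95,99],axis=0).round(1).tolist())
E
```

```text
time_s: 2.65
tool_pos: [0.5727, 0.0492, 0.1679]
tcp_rot: [0.679, 0.734, -0.002, -0.002]
wrist_force: [0.3, -0.3, 0.3]
grip_width: 0.501
grip_force: 0.0
tcp [[ -1.4098266  -27.89125501]] [0.57397771 0.04909026 0.16990277] [ 0.44291552  0.08960255 -0.0702891 ]
[[14.5, -8.2], [15.7, -7.4], [28.7, -2.4], [42.4, 1.8], [43.8, 2.0]]
```

View pics/w2.png

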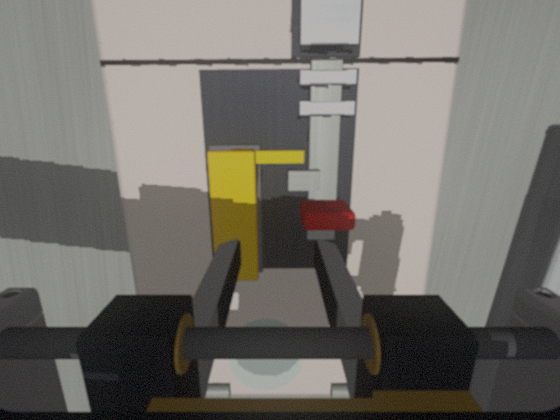

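The left fingertip (233,245) is over the paddle and the right one (322,245) is behind the red piece (300–350, 205–230) with a gap. Pressing now.

```bash
python3 -m handwheel '[{"tx":0,"ty":0,"tz":0.2,"roll":0},{"tx":0,"ty":0,"tz":0.3,"roll":0},{"tx":0,"ty":0,"tz":0.37,"roll":0},{"tx":0,"ty":0,"tz":0.4,"roll":0},{"tx":0,"ty":0,"tz":0.4,"roll":0}]'
python3 - <<'E'
from h import *
p,im,d=grab('wrist'); P=pts(p,d)
o=arm.get_obs(); print(o['tool_pos'],o['wrist_force'],o['moment'])
blobs('w',im,P,lo=40,reg=abs(P[...,2]-.15)<.05)
y=masks(im)['yellow']&(P[...,2]>.135)&(P[...,2]<.165); print(np.percentile(P[...,2][y],[20,50,80]))
E
```

```text
time_s: 3.32
tool_pos: [0.5751, 0.0491, 0.1511]
tcp_rot: [0.678, 0.735, 0.0, 0.001]
wrist_force: [0.7, -0.5, 4.7]
grip_width: 0.498
grip_force: 2.0
[0.57506385 0.04912395 0.15111439] [ 0.83114211 -0.90357633  3.25626729] [-0.23445644 -0.07608715  0.02809489]
w yellow [199, 151, 102, 136, 5816] med [0.5462 0.0849 0.1516] 5% [0.529 0.039 0.143] 95% [0.573 0.111 0.153]
w red [298, 207, 59, 33, 1279] med [0.5996 0.0782 0.1752] 5% [0.588 0.072 0.156] 95% [0.615 0.082 0.176]
[0.1509054  0.15165469 0.15222313]
```

```bash
python3 -m handwheel '[{"tx":0,"ty":0,"tz":0.03,"roll":0},{"tx":0.1,"ty":0,"tz":0.03,"roll":0},{"tx":0.2,"ty":0,"tz":0.03,"roll":0},{"tx":0.35,"ty":0,"tz":0.03,"roll":0},{"tx":0.5,"ty":0,"tz":0.03,"roll":0}]'
cat > s.py <<'E'
from h import *
a=np.radians(4.9);Rc=np.array([[np.cos(a),np.sin(a)],[-np.sin(a),np.cos(a)]])
def cf(q): return (q[:,:2]-[.573,.077])@Rc.T*1000
o=arm.get_obs();p,im,d=grab('wrist'); P=pts(p,d)
print('tcp',cf(np.array([o['tool_pos']])),o['tool_pos'],o['wrist_force'])
mk=masks(im)
q=cf(P[mk['red']&(P[...,2]>.171)&(P[...,2]<.18)]); print('red',np.percentile(q,[1,50,99],axis=0).round(1).tolist())
y=mk['yellow']&(P[...,2]>.135)&(P[...,2]<.17); print('paddle z',np.percentile(P[...,2][y],[20,50,80]))
import sys
if len(sys.argv)>1: save(sys.argv[1],im)
E
python3 s.py
```

```text
time_s: 4.0
tool_pos: [0.5727, 0.0737, 0.1492]
tcp_rot: [0.678, 0.735, -0.001, 0.001]
wrist_force: [1.0, -6.4, 4.9]
grip_width: 0.498
grip_force: 3.5
tcp [[-0.58394009 -3.22276242]] [0.57269347 0.07373914 0.14921527] [ 0.99165509 -6.36023316  4.85325229]
red [[14.5, 9.1], [28.5, 15.2], [43.6, 19.6]]
paddle z [0.14899531 0.14970222 0.1502555 ]
```

```bash
python3 -m handwheel '[{"tx":0.06,"ty":0,"tz":0,"roll":0},{"tx":0.12,"ty":0,"tz":0,"roll":0},{"tx":0.16,"ty":0,"tz":0,"roll":0},{"tx":0.19,"ty":0,"tz":0,"roll":0},{"tx":0.19,"ty":0,"tz":0,"roll":0}]'; python3 s.py
```

```text
time_s: 4.68
tool_pos: [0.5719, 0.0833, 0.1492]
tcp_rot: [0.678, 0.735, -0.0, 0.0]
wrist_force: [0.7, -4.4, 6.2]
grip_width: 0.502
grip_force: 3.1
tcp [[-0.59647155  6.3867918 ]] [0.57186017 0.0833125  0.1491898 ] [ 0.69536262 -4.35365089  6.23713496]
red [[14.5, 18.8], [28.4, 24.7], [43.7, 29.1]]
paddle z [0.14877553 0.14964731 0.15021972]
```

```bash
python3 -m handwheel '[{"tx":0.02,"ty":0,"tz":0,"roll":0},{"tx":0.03,"ty":0,"tz":0,"roll":0},{"tx":0.04,"ty":0,"tz":0,"roll":0},{"tx":0.04,"ty":0,"tz":0,"roll":0}]'; python3 s.py
```

```text
time_s: 5.22
tool_pos: [0.5717, 0.0851, 0.1492]
tcp_rot: [0.678, 0.735, -0.0, 0.001]
wrist_force: [0.4, -5.1, 6.3]
grip_width: 0.501
grip_force: 3.2
tcp [[-0.59126365  8.1837171 ]] [0.57171187 0.0851033  0.1491999 ] [ 0.39606094 -5.11213796  6.25570397]
red [[14.5, 20.6], [28.5, 26.5], [43.6, 30.9]]
paddle z [0.14870624 0.14962739 0.15023049]
```

```bash
python3 -m handwheel '[{"tx":0.01,"ty":0,"tz":0,"roll":0},{"tx":0.02,"ty":0,"tz":0,"roll":0},{"tx":0.03,"ty":0,"tz":0,"roll":0},{"tx":0.03,"ty":0,"tz":0,"roll":0}]'; python3 s.py
```

```text
time_s: 5.78
tool_pos: [0.5717, 0.0856, 0.1492]
tcp_rot: [0.678, 0.735, -0.001, 0.001]
wrist_force: [0.4, -9.2, 4.9]
grip_width: 0.5
grip_force: 5.1
tcp [[-0.5661128   8.65778484]] [0.57169643 0.08557779 0.14924051] [ 0.44170043 -9.2249753   4.92913256]
red [[14.5, 20.9], [28.4, 26.9], [43.6, 31.3]]
paddle z [0.14867896 0.1496678  0.15025854]
```

Force is rising while motion stops, which suggests the hard stop. One small confirmation, then I'll back off.

```bash
python3 -m handwheel '[{"tx":0.01,"ty":0,"tz":0,"roll":0},{"tx":0.01,"ty":0,"tz":0,"roll":0}]'; python3 s.py
```

```text
time_s: 6.08
tool_pos: [0.5717, 0.0856, 0.1493]
tcp_rot: [0.678, 0.735, -0.002, 0.002]
wrist_force: [-0.3, -10.6, 5.3]
grip_width: 0.5
grip_force: 5.7
tcp [[-0.57987958  8.67287675]] [0.57168143 0.08559165 0.14926177] [ -0.31307702 -10.55336662   5.26321762]
red [[14.5, 21.0], [28.6, 26.9], [43.5, 31.3]]
paddle z [0.14872737 0.14967786 0.15029596]
```

It's fully home: no further motion with force still rising. Next I ease off and lift straight away.

```bash
python3 -m handwheel '[{"tx":-0.08,"ty":0,"tz":0,"roll":0},{"tx":-0.1,"ty":0,"tz":-0.2,"roll":0},{"tx":-0.1,"ty":0,"tz":-0.6,"roll":0},{"tx":-0.3,"ty":0,"tz":-1.4,"roll":0},{"tx":-0.6,"ty":0,"tz":-2.2,"roll":0}]'; python3 -m handwheel '[{"tx":-0.2,"ty":0,"tz":-0.5,"roll":0},{"tx":-0.2,"ty":0,"tz":-0.5,"roll":0},{"tx":-0.2,"ty":0,"tz":-0.5,"roll":0}]'; python3 s.py w3
```

```text
time_s: 6.75
tool_pos: [0.5732, 0.0581, 0.2605]
tcp_rot: [0.678, 0.735, -0.0, -0.0]
wrist_force: [0.3, -0.1, -0.4]
grip_width: 0.497
grip_force: 0.0
time_s: 7.12
tool_pos: [0.5739, 0.0483, 0.2827]
tcp_rot: [0.678, 0.735, -0.001, -0.001]
wrist_force: [-1.3, -0.3, -0.5]
grip_width: 0.501
grip_force: 0.0
tcp [[ -1.58520218 -28.69566013]] [0.57387169 0.04827381 0.28268069] [-1.26611434 -0.28512885 -0.48307439]
red [[14.7, 20.5], [29.5, 26.1], [43.7, 30.6]]
paddle z [0.15800827 0.15873515 0.15936625]
```

View pics/w3.png

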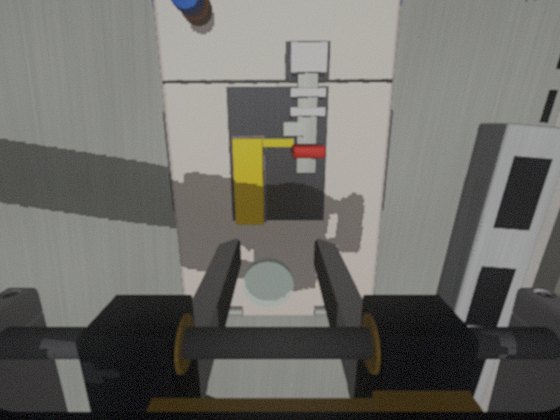

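The paddle is back up (z 0.1587, the same as at the start), and its nose (278,142) now sits behind the bolt lug (293,128). The bolt is home, and the dish (268,280) and the vial (190,5) are still standing.

```bash
python3 -c "
from workcell import arm
print(arm.sign_off())"
```

```text
the job is handed in; nothing more can be done
None
```

The carrier is bolted shut: the bolt was pushed to its hard stop, the catch sprang back up to its starting height and locked it, and the job was handed in at about 7 s with the hand clear and the dish and vial still in place.

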